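# Guard down and third speed on the bench lathe

### The arm

A 7-joint arm with a two-finger parallel gripper is mounted at the origin on the work surface. World frame = base frame: x ahead of the robot, y to its left, z up, the work surface at z = 0. Lengths are in m, angles in rad, forces in N, time in s.
With the tool pointing down it reaches from about 0.425 to 1.025 m from the base axis. Payload 9.4 kg.
Tool frame: the origin (TCP) lies midway between the tips of the shut fingers; the grasp point (between the pads) lies env.tcp_to_grasp behind it (env.tcp_to_grasp is the distance from the TCP to the grasp point, in m); z points along the fingers, y is the line along which they close (so a half turn about z gives the same grasp; the last joint's range is limited). The gripper opens to 85 mm and grips with 20 to 120 N. Pads are 22 mm wide; open, the fingers measure 114 mm over their backs; the gripper's body (76 mm by 85 mm) begins 54 mm behind the grasp point. The pads swing forward as they close: fully open they stand 13 mm farther back than shut.
Start: joints at [-1.282, 0.599, -0.003, 1.599, 0.002, 0.943, -0.08], TCP at [0.259, 0.677, 0.231] pointing down, gripper open.
Joint ranges: [-2.57, 2.57], [-0.35, 1.97], [-1.29, 1.29], [0.11, 2.56], [-1.05, 4.19], [0.11, 1.86], [-2.63, 2.63]. Speed limits (rad/s): [2.22, 2.22, 3.01, 3.01, 3.14, 3.14, 3.14].

### API

Orientations are given as a unit quaternion [x, y, z, w].
In Python, from rig import monitor, optics, env gives the robot as it stands. The module is installed in compiled form; this text tells all that it offers.
- The arm moves only by the shell command python3 -m creep 'ROWS' [OPENING] [FORCE]. ROWS is JSON, a list that holds one entry, the list of rows, each a list of 6 numbers: the shift along the world's x, y, z in mm, then the turn, a rotation vector about the world's x, y, z in degrees. A call has 1 to 10 rows; each row is the pose to reach, as a shift and turn from the pose commanded when the call began; what a row does not reach only later rows make up. A row lasts 1/10 s, in which the tool goes at most 50 mm and 8.59 degrees, less where a joint would pass 70% of its speed; a pose out of reach is approached as far as the arm can. A call with a gripper value outside its range is refused whole. OPENING is the finger opening in mm, from 0 to 85.4, set as the call begins (- or left out, the last holds). The fingers move at their own pace and stop on an object; FORCE is the grip in N (left out, the last holds). Time passes only in rows, so rows that repeat a pose let the fingers close. It gives the time, the measured TCP pose, the force, the opening and the grip force at its end, in the units of the state.
- monitor.sense(): the state, without advancing time (a new reading comes with each control period).
- optics.grab_frame(name): name is "side" or "top"; returns (picture, depth): 384x512x3 uint8, red, green, blue; 384x512 float32, m along the optical axis (not along the pixel's ray), 0 where there is no reading.
- optics.get_calibration(name): a dict with "vertical_fov" (degrees; the focal length in pixels is half the picture's height over the tangent of half this angle, whatever the lens; pixels are square), "cx", "cy" (the principal point, pixels), "camera_from_world" (4x4, takes a point from world to camera coordinates). Camera axes: x right, y down, z forward; pixel columns grow to the right and rows downward; lengths in m; the calibration is good to about 2 mm. A picture is of the moment at which its call begins. get_calibration takes no time and is no camera call.
- env.close_job(): hands the job in; it is judged then, once.
The state is a dict: "t": time; "q": joint angles; "qvel": joint speeds; "joint_torque": joint torques, N m; "eef_pos": TCP position; "tcp_rot": TCP orientation; "wrist_force": force on the tool from outside, world axes, zero at the start; "ft_torque": the same for the moment, N m; "width": opening from 0.0 (shut) to 1.0 (fully open); "grasp_force": force on a finger pad.
Only numpy, scipy, OpenCV 4.12 (cv2) and the standard library are available. Lean on these libraries where they do the work, as an engineer would, in place of code of your own. Each camera call takes 0.05 s, during which the arm holds its last target. There are 200 camera calls.

### The job

Get the bench lathe ready to turn the brass rod in its chuck: take the chuck guard by its bar and lower it gently, without letting it drop, until it rests fully on its stop. Only then turn the speed selector on top of the headstock from its off stop exactly three clicks clockwise and leave it there, with the guard still down. Do not disturb the tools and the bottle standing or lying round the lathe.

Things in the scene. Friction and masses are not known exactly. Their poses are not given: they have to be found in the camera images.
- lathe: small grey bench lathe, fixed, bed 470 mm long. Origin on the bench under the spindle; y along the bed to the headstock (150 x 145 mm box, flat top 185 mm up), x away from the operator, z up. The chuck's axis is 130 mm up; tool post, tailstock and handwheels lie towards -y, below 170 mm. In its x, y the guard's hinge is at (60, 4) mm, the selector's axis at (-10, 128) mm
- guard_bar (a point): middle of the guard's pull bar: round steel, 10 mm diameter, 58 mm clear between its end posts, parallel to the lathe's y, 42 mm off the guard's hinge plane (32 mm free between bar and guard plate). Guard down: 222 mm above the bench, 105 mm from the hinge towards the operator. It can roll between fingers that pinch it
- guard_hinge (a point): point on the guard's hinge axis beside the middle of the guard: the axis is level, parallel to the lathe's y, 180 mm above the bench, at the back of the chuck
- guard (a joint): chuck guard (dark steel frame, clear panes, 78 mm wide, 115 mm from hinge to front edge, then sloping 45 mm down; 0.22 kg): 0 = down on its stop over the chuck, grows as it is lifted, 1.57 = upright, at most 1.75. The stiff hinge holds it when steeper than about 1.15 rad; lower than that it falls shut if let go
- selector (a joint): speed selector: 0 = off, at its anticlockwise end stop; grows clockwise seen from above; seven positions 0.524 rad (30 degrees) apart, each a spring detent (about 0.12 N m to turn over a click; let go anywhere but exactly mid-way it snaps to the nearest position); 3.14 = the other end stop
- selector_grip (a point): on the selector's upright axis, 8 mm below the top of its grip: a black bar 40 mm long, 14 mm wide, 30 mm tall (top 229 mm above the bench) on a round foot 42 mm in diameter, whose top is 22 mm below this point. x runs along the bar to its white pointer line and turns with the selector; z up. At off the pointer is 120 degrees anticlockwise of the lathe's x
- chuck_key_mid (a point): T-handled steel chuck key lying in front of the lathe, 65 mm long with an 80 mm cross bar, about 16 mm high; point at its middle
- caliper_mid (a point): steel vernier caliper lying in front of the lathe, 200 mm long, 9 mm high; point at its middle
- graver_a_mid (a point): graver with a wooden mushroom handle and a thin square steel blade, 125 mm long, 27 mm high, lying behind the lathe; point near its middle
- graver_b_mid (a point): a second, identical graver beside it
- hammer_mid (a point): small chasing hammer, 190 mm long, 27 mm high, lying left of the lathe; point half-way along its handle
- blade_blank_mid (a point): bare steel knife blank, 290 mm long, 5 mm thick, lying flat on the bench in front of the headstock end; point at its middle
- oil_bottle_mid (a point): grey plastic oil bottle, 48 mm diameter, 110 mm tall, standing behind the tailstock end of the lathe; point at its middle

How it is judged:
By the outcome, as a careful person would: the job done as asked, in the order asked, and still so for the second after the job is handed in, with the robot touching nothing.
It also fails if it takes over 51 s, if anything falls off the work surface, if the arm or the gripper's body presses on something with over 40 N, if the wrist force passes 120 N, or if a joint passes its speed limit or range.

## Working session

There is one attempt and no reset: what is moved stays moved. The work goes in short steps, Python scripts to look and compute and a shell command to move; the robot and the scene stay as the last step left them, time stands still between calls to the robot, and variables do not carry over. Pictures are saved under pics/ and viewed, at most 10 in all, crops included, and the job is handed in when it is done.

```bash
mkdir -p pics
cat > h.py <<'E'
import numpy as np, cv2
from rig import monitor, optics, env
def grab(n,save=None):
    p,d=optics.grab_frame(n)
    if save: cv2.imwrite('pics/'+save,p[:,:,::-1]); np.savez('pics/'+save+'.npz',p=p,d=d)
    return p,d
def cal(n):
    c=optics.get_calibration(n); f=192/np.tan(np.radians(c['vertical_fov']/2)); return f,c['cx'],c['cy'],np.array(c['camera_from_world'])
def cloud(n,d):
    f,cx,cy,M=cal(n); v,u=np.mgrid[:d.shape[0],:d.shape[1]]
    P=np.stack([(u-cx)/f*d,(v-cy)/f*d,d],-1); W=np.linalg.inv(M)
    return P@W[:3,:3].T+W[:3,3]
def proj(n,X):
    f,cx,cy,M=cal(n); p=M[:3,:3]@np.array(X)+M[:3,3]; return f*p[0]/p[2]+cx,f*p[1]/p[2]+cy
def ray(n,u,v,z):
    f,cx,cy,M=cal(n); W=np.linalg.inv(M); r=W[:3,:3]@np.array([(u-cx)/f,(v-cy)/f,1]); o=W[:3,3]; return o+r*(z-o[2])/r[2]
E
python3 - <<'E'
from h import *
s=monitor.sense(); print(s, env.tcp_to_grasp)
for n in('top','side'):
    p,d=grab(n,n+'0.png'); print(n,cal(n),(d==0).mean())
E
```

```text
{'t': 0.0, 'q': array([-1.28170298,  0.60010314, -0.00253732,  1.60012492,  0.00181129,
        0.9429027 , -0.07977085]), 'qvel': array([-1.02277069e-03, -1.78297501e-05,  1.14680027e-03, -4.07776224e-03,
        4.84986030e-04,  1.41155875e-04, -6.04447760e-04]), 'joint_torque': array([-8.08355571e-05, -7.76441717e+01,  1.56475235e+00, -2.58013773e+01,
        1.23413710e-02,  9.00597690e-03,  7.04338220e-06]), 'eef_pos': array([0.25917947, 0.67658839, 0.2304347 ]), 'tcp_rot': array([ 1.81834689e-01,  9.83328814e-01, -7.65465784e-04, -6.34586515e-05]), 'wrist_force': array([ 0.50833724,  0.30708535, -0.25418838]), 'ft_torque': array([-0.00384936,  0.01290311, -0.05595383]), 'grasp_force': 0.0, 'width': 1.0025253734455613} 0.0187
top (np.float64(408.3760192269752), 252.28997699469616, 193.00832725256444, array([[-0.00967037, -0.9999504 , -0.00238251,  0.09576598],
       [-0.99559793,  0.00985035, -0.09320797,  0.59685052],
       [ 0.09322682,  0.00147066, -0.99564381,  1.25910278],
       [ 0.        ,  0.        ,  0.        ,  1.        ]])) 0.0041046142578125
side (np.float64(492.96860619790056), 258.64150203490357, 194.58626727792836, array([[ 0.98790905, -0.15361545, -0.02092876, -0.54390024],
       [-0.10235462, -0.54486034, -0.83225641,  0.23254657],
       [ 0.11644419,  0.82433579, -0.55399571,  1.35535937],
       [ 0.        ,  0.        ,  0.        ,  1.        ]])) 0.0036722819010416665
```

View pics/top0.png

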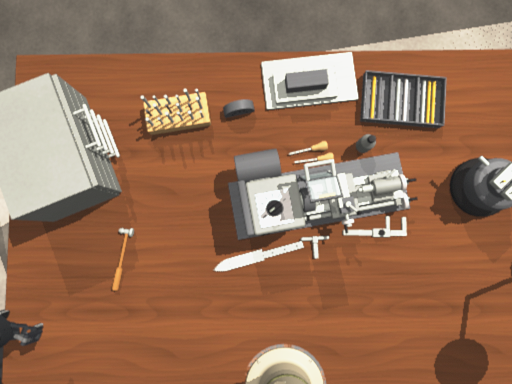

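View pics/side0.png

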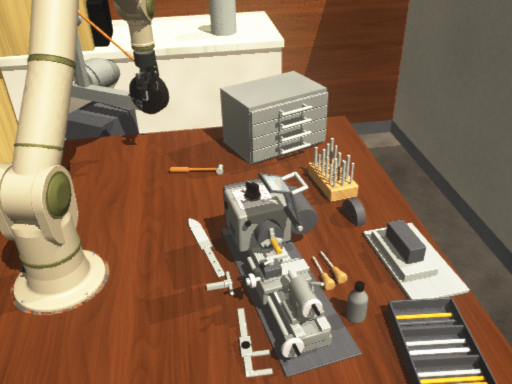

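The top view shows the lathe with its headstock at (270,208), the selector at (274,208), and the raised guard at about (322,180). In the side view the selector is at (253,188) and the guard bar near (295,183). The arm is still at the left.

Run:
```python
from h import *
a=np.load('pics/top0.png.npz'); p,d=a['p'],a['d']; W=cloud('top',d)
b=np.load('pics/side0.png.npz'); ps,ds=b['p'],b['d']; Ws=cloud('side',ds)
box=np.zeros(d.shape,bool); box[150:250,225:345]=1
m=box&(abs(W[...,2]-.185)<.005); 
pts=W[m][:,:2].astype(np.float32)
n,l,st,c=cv2.connectedComponentsWithStats(m.astype(np.uint8)); k=1+st[1:,4].argmax(); pts=W[l==k][:,:2].astype(np.float32)
r=cv2.minAreaRect(pts*1000); print('top rect',r,len(pts))
k=box&(W[...,2]>.2)&(W[...,2]<.245)&(p.max(-1)<70); print('sel dark',k.sum(),W[k].mean(0),np.ptp(W[k],axis=0))
g=box&(W[...,2]>.25); print('guard',g.sum(),W[g].min(0),W[g].max(0))
q=W[g]; 
for z in np.arange(.24,.36,.01):
    j=box&(abs(W[...,2]-z)<.005)&(np.arange(512)[None]>295)
    if j.sum(): print(round(z,2),j.sum(),W[j].min(0).round(3),W[j].max(0).round(3))
sb=np.zeros(d.shape,bool); sb[160:230,255:330]=1
for z in np.arange(.2,.36,.01):
    j=sb&(abs(Ws[...,2]-z)<.005)
    if j.sum(): print('s',round(z,2),j.sum(),Ws[j].min(0).round(3),Ws[j].max(0).round(3))
A=cv2.resize(p[150:250,225:355][:,:,::-1],None,fx=5,fy=5,interpolation=2)
B=cv2.resize(ps[160:250,215:325][:,:,::-1],None,fx=5,fy=5,interpolation=2)
cv2.imwrite('pics/ca.png',A);cv2.imwrite('pics/cb.png',B)
```

```text
top rect ((549.2626953125, 34.086097717285156), (154.2246551513672, 178.38816833496094), 6.063169956207275) 2797
sel dark 87 [0.54413308 0.02547869 0.21790508] [0.09720597 0.08956606 0.04000731]
guard 1078 [ 0.4777671  -0.13388753  0.25091382] [0.65494882 0.08803032 1.30947727]
0.24 14 [ 0.611 -0.12   0.236] [ 0.63  -0.042  0.244]
0.25 18 [ 0.607 -0.111  0.246] [ 0.623 -0.041  0.255]
0.26 13 [ 0.609 -0.114  0.255] [ 0.621 -0.042  0.264]
0.27 8 [ 0.605 -0.105  0.265] [ 0.618 -0.043  0.27 ]
0.28 14 [ 0.606 -0.113  0.277] [ 0.62  -0.042  0.285]
0.29 338 [ 0.579 -0.128  0.285] [ 0.655 -0.041  0.295]
0.3 496 [ 0.546 -0.132  0.295] [ 0.654 -0.041  0.305]
0.31 159 [ 0.548 -0.134  0.305] [ 0.577 -0.05   0.315]
s 0.2 47 [ 0.546 -0.124  0.195] [0.639 0.034 0.205]
s 0.21 38 [ 0.547 -0.125  0.205] [0.637 0.017 0.215]
s 0.22 45 [ 0.547 -0.125  0.215] [0.634 0.017 0.225]
s 0.23 45 [ 0.548 -0.123  0.225] [0.633 0.028 0.235]
s 0.24 27 [ 0.614 -0.124  0.236] [ 0.629 -0.048  0.245]
s 0.25 19 [ 0.613 -0.125  0.245] [ 0.628 -0.061  0.254]
s 0.26 20 [ 0.613 -0.127  0.256] [ 0.626 -0.085  0.265]
s 0.27 12 [ 0.615 -0.126  0.265] [ 0.623 -0.101  0.275]
s 0.28 17 [ 0.609 -0.127  0.275] [ 0.629 -0.048  0.285]
s 0.29 186 [ 0.592 -0.128  0.285] [ 0.656 -0.042  0.295]
s 0.3 311 [ 0.548 -0.135  0.295] [ 0.656 -0.042  0.305]
s 0.31 121 [ 0.547 -0.135  0.305] [ 0.577 -0.052  0.314]
```

View pics/ca.png

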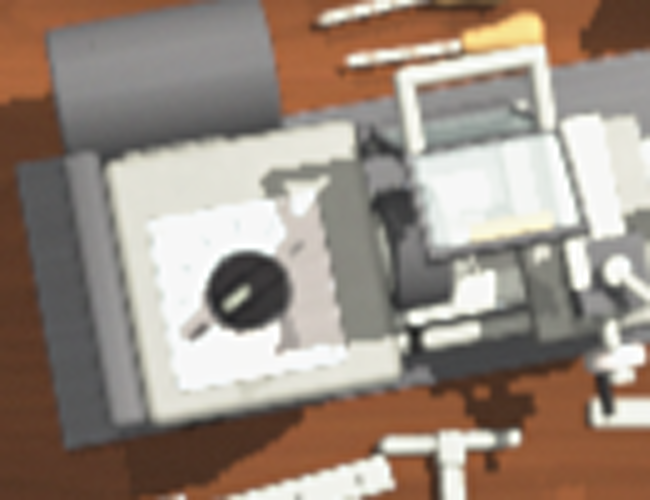

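View pics/cb.png

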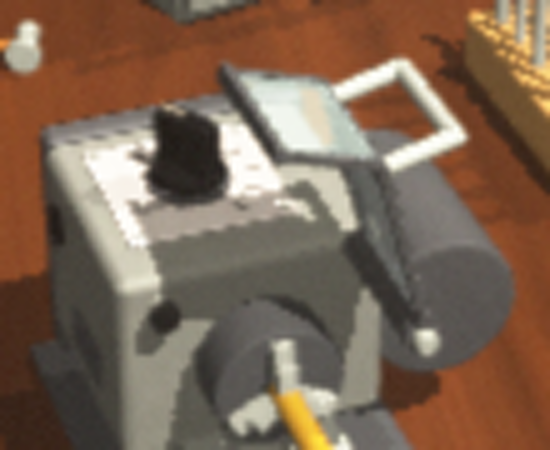

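The crops show the guard upright. Its bar runs along the top from (400,72) to (545,52) in the crop, at z about 0.285 on the far side of the plate. The selector foot is centred at about (248,291), with the pointer lower left, which is off.

Run:
```python
from h import *
a=np.load('pics/top0.png.npz'); p,d=a['p'],a['d']; W=cloud('top',d)
b=np.load('pics/side0.png.npz'); ps,ds=b['p'],b['d']; Ws=cloud('side',ds)
R=lambda u,v,z: ray('top',225+u/5-.4,150+v/5-.4,z)[:2]
for nm,A,B,z in (('left',(105,160),(148,420),.185),('near',(150,423),(395,393),.185),('far',(105,157),(350,127),.185)):
    v=R(*B,z)-R(*A,z); print(nm,R(*A,z).round(4),R(*B,z).round(4),np.degrees(np.arctan2(v[1],v[0])).round(1),np.linalg.norm(v).round(3))
print('sel foot',R(248,291,.195))
# selector dark mask
m=np.zeros(d.shape,bool); m[195:222,262:288]=1
k=m&(p.max(-1)<75)&(W[...,2]>.193); v,u=np.nonzero(k); (c,r)=cv2.minEnclosingCircle(np.c_[u,v].astype(np.float32)); print('circ',c,r,ray('top',*c,.2)[:2])
hi=m&(W[...,2]>.22)&(W[...,2]<.24); print('grip top',hi.sum(),W[hi].mean(0)); rr=cv2.minAreaRect((W[hi][:,:2]*1000).astype(np.float32)); print(rr)
for n,WW in(('top',W),('side',Ws)):
    g=(WW[...,0]>.625)&(WW[...,0]<.68)&(WW[...,1]>-.15)&(WW[...,1]<-.02)&(WW[...,2]>.26)&(WW[...,2]<.32)
    P=WW[g]; 
    top=P[P[:,0]>.06*0+np.median(P[:,0])]
    print(n,g.sum(),P.min(0).round(3),P.max(0).round(3))
    # bar: for each y bin the farthest x
    for y0 in np.arange(-.135,-.03,.01):
        s=P[abs(P[:,1]-y0)<.005]
        if len(s): print(round(y0,3),len(s),np.sort(s[:,0])[[0,len(s)//2,-1]].round(4),s[:,2].mean().round(4))
```

```text
left [0.615  0.1079] [0.4713 0.0855] -171.1 0.145
near [0.4697 0.0845] [ 0.4847 -0.0501] -83.6 0.135
far [0.6167 0.1079] [ 0.6321 -0.0283] -83.5 0.137
sel foot [0.54095242 0.03022719]
circ (274.3947448730469, 207.92105102539062) 7.501260280609131 [0.54033432 0.02996193]
grip top 79 [0.54032702 0.02991371 0.22896961]
((540.3351440429688, 29.92972183227539), (13.787049293518066, 39.50687026977539), 40.06800842285156)
top 170 [ 0.626 -0.12   0.285] [ 0.655 -0.041  0.3  ]
-0.115 37 [0.6263 0.6359 0.6542] 0.2927
-0.105 20 [0.6371 0.6488 0.6549] 0.2949
-0.095 17 [0.644  0.6487 0.6549] 0.2956
-0.085 16 [0.6416 0.6465 0.652 ] 0.2956
-0.075 17 [0.6401 0.6442 0.6495] 0.2964
-0.065 16 [0.6393 0.6438 0.6469] 0.2957
-0.055 17 [0.6271 0.6412 0.6465] 0.2964
-0.045 30 [0.6269 0.6368 0.6451] 0.2946
side 144 [ 0.625 -0.122  0.282] [ 0.656 -0.042  0.3  ]
-0.125 2 [0.6343 0.6372 0.6372] 0.2951
-0.115 52 [0.6254 0.6408 0.6558] 0.2924
-0.105 11 [0.6461 0.6485 0.6543] 0.2969
-0.095 10 [0.6447 0.6473 0.6533] 0.2977
-0.085 10 [0.6431 0.6449 0.6515] 0.2958
-0.075 12 [0.6416 0.6452 0.6512] 0.2972
-0.065 9 [0.6395 0.6423 0.6466] 0.2959
-0.055 16 [0.6252 0.6402 0.6466] 0.296
-0.045 22 [0.6255 0.6335 0.6438] 0.2946
```

```bash
python3 -m creep '[[[10,-20,40,0,0,-2],[28,-55,80,0,0,-5],[48,-95,120,0,0,-8],[70,-136,150,0,0,-11],[92,-178,175,0,0,-14],[113,-220,190,0,0,-17],[134,-260,190,0,0,-20],[155,-300,190,0,0,-24],[175,-340,190,0,0,-27],[195,-380,190,0,0,-30]]]' 24 30 && python3 -m creep '[[[20,-39,0,0,0,-3],[40,-78,0,0,0,-6],[60,-117,0,0,0,-9],[80,-156,0,0,0,-12],[100,-195,0,0,0,-15],[120,-234,0,0,0,-18],[140,-273,0,0,0,-22],[160,-312,0,0,0,-25],[180,-350,0,0,0,-28],[194,-377,0,0,0,-31]]]' && python3 -m creep '[[[0,0,0,0,0,0],[0,0,0,0,0,0],[0,0,0,0,0,0]]]'
```

```text
t: 1.1
eef_pos: [0.4538, 0.297, 0.4213]
tcp_rot: [0.431, 0.902, 0.0, -0.0]
wrist_force: [0.4, 0.2, 0.7]
width: 0.28
grasp_force: 0.0
t: 2.1
eef_pos: [0.6478, -0.081, 0.4209]
tcp_rot: [0.657, 0.754, -0.001, 0.0]
wrist_force: [0.2, 0.7, -0.5]
width: 0.283
grasp_force: 0.0
t: 2.4
eef_pos: [0.647, -0.0765, 0.421]
tcp_rot: [0.655, 0.756, 0.0, -0.001]
wrist_force: [-0.5, 0.9, 0.4]
width: 0.282
grasp_force: 0.0
```

```bash
python3 -m creep '[[[0,0,-30,0,0,0],[0,0,-60,0,0,0],[0,0,-90,0,0,0],[0,0,-90,0,0,0],[0,0,-90,0,0,0]]]'
python3 - <<'E'
from h import *
p,d=grab('side','s1.png'); s=monitor.sense(); print(s['eef_pos'],s['t'])
x,y,z=s['eef_pos']; print(proj('side',(x,y,z)),proj('side',(.646,-.0805,.292)))
p2,d2=grab('top')
A=cv2.resize(p[110:230,240:340][:,:,::-1],None,fx=5,fy=5,interpolation=2)
cv2.imwrite('pics/c1.png',A)
E
```

```text
t: 2.9
eef_pos: [0.6473, -0.0768, 0.332]
tcp_rot: [0.655, 0.756, 0.0, -0.0]
wrist_force: [0.8, -0.5, -0.4]
width: 0.278
grasp_force: 0.0
[ 0.64787982 -0.07732524  0.33283203] 2.95
(np.float64(300.76541645588424), np.float64(165.9765415180129)) (np.float64(299.86125646091455), np.float64(181.16714521838958))
```

View pics/c1.png

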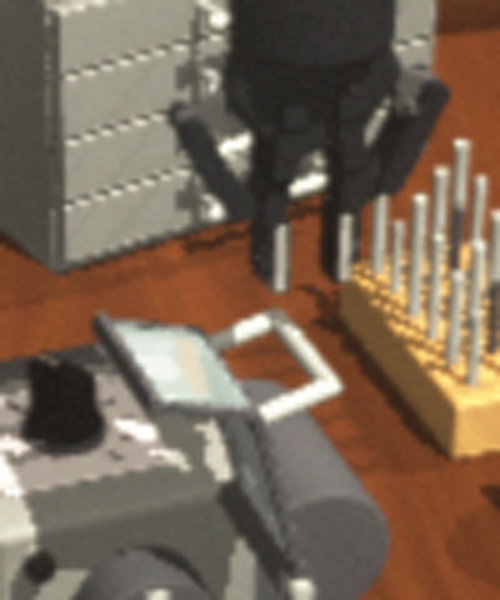

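The crop shows the fingers at (275,270) and (338,265), straddling the bar at about (312,350), and they are well centred. Next I'll descend slowly and pinch.

```bash
python3 -m creep '[[[0,-3,-12,0,0,0],[0,-3,-24,0,0,0],[0,-3,-34,0,0,0],[0,-3,-42,0,0,0],[0,-3,-42,0,0,0]]]' && python3 -m creep '[[[0,0,-6,0,0,0],[0,0,-12,0,0,0],[0,0,-17,0,0,0],[0,0,-17,0,0,0]]]' && python3 -m creep '[[[0,0,0,0,0,0],[0,0,0,0,0,0],[0,0,0,0,0,0],[0,0,0,0,0,0],[0,0,0,0,0,0]]]' 0 30
```

```text
t: 3.5
eef_pos: [0.6467, -0.0807, 0.2876]
tcp_rot: [0.656, 0.755, -0.001, -0.001]
wrist_force: [-0.3, 0.1, -0.1]
width: 0.282
grasp_force: 0.0
t: 3.9
eef_pos: [0.647, -0.0808, 0.2715]
tcp_rot: [0.656, 0.755, -0.0, -0.0]
wrist_force: [-0.4, 0.9, -0.2]
width: 0.282
grasp_force: 0.0
t: 4.4
eef_pos: [0.6473, -0.081, 0.2724]
tcp_rot: [0.656, 0.755, 0.0, 0.0]
wrist_force: [-0.0, -0.3, -2.2]
width: 0.105
grasp_force: 29.2
```

```bash
python3 -c "
import numpy as np
f=lambda t:np.array([-105*np.cos(t)+42*np.sin(t),105*np.sin(t)+42*np.cos(t)])
t0=1.37;c,s=np.cos(.139),np.sin(.139)
for k in (t0,.8,.3):
  print(k)
  for i in range(1,12):
    t=k-.057*i;d=f(t)-f(k);print(round(t,3),(d[0]*c).round(1),(d[0]*s).round(1),d[1].round(1))
"
```

```text
1.37
1.313 -6.3 -0.9 1.0
1.256 -12.7 -1.8 1.6
1.199 -19.0 -2.7 1.8
1.142 -25.4 -3.6 1.7
1.085 -31.8 -4.4 1.2
1.028 -38.1 -5.3 0.3
0.971 -44.4 -6.2 -0.9
0.914 -50.6 -7.1 -2.5
0.857 -56.7 -7.9 -4.4
0.8 -62.6 -8.8 -6.7
0.743 -68.5 -9.6 -9.3
0.8
0.743 -5.8 -0.8 -2.6
0.686 -11.5 -1.6 -5.6
0.629 -17.0 -2.4 -8.8
0.572 -22.3 -3.1 -12.4
0.515 -27.4 -3.8 -16.3
0.458 -32.3 -4.5 -20.5
0.401 -36.9 -5.2 -24.9
0.344 -41.3 -5.8 -29.6
0.287 -45.3 -6.3 -34.6
0.23 -49.2 -6.9 -39.8
0.173 -52.7 -7.4 -45.1
0.3
0.243 -3.9 -0.5 -5.1
0.186 -7.5 -1.0 -10.5
0.129 -10.7 -1.5 -16.0
0.072 -13.7 -1.9 -21.7
0.015 -16.3 -2.3 -27.6
-0.042 -18.6 -2.6 -33.6
-0.099 -20.5 -2.9 -39.7
-0.156 -22.1 -3.1 -46.0
-0.213 -23.4 -3.3 -52.3
-0.27 -24.3 -3.4 -58.7
-0.327 -24.8 -3.5 -65.1
```

```bash
python3 -m creep '[[[-6.3,-0.9,1,0,0,0],[-12.7,-1.8,1.6,0,0,0],[-19,-2.7,1.8,0,0,0],[-25.4,-3.6,1.7,0,0,0],[-25.4,-3.6,1.7,0,0,0]]]'; python3 -m creep '[[[-6.4,-0.8,-0.5,0,0,0],[-12.7,-1.7,-1.4,0,0,0],[-19,-2.6,-2.6,0,0,0],[-25.2,-3.5,-4.2,0,0,0],[-31.3,-4.3,-6.1,0,0,0],[-37.2,-5.2,-8.4,0,0,0],[-37.2,-5.2,-8.4,0,0,0]]]'
```

```text
t: 4.9
eef_pos: [0.6204, -0.0855, 0.2737]
tcp_rot: [0.656, 0.755, -0.001, -0.0]
wrist_force: [1.2, -5.1, -8.5]
width: 0.106
grasp_force: 29.3
t: 5.6
eef_pos: [0.5852, -0.0913, 0.2651]
tcp_rot: [0.656, 0.755, -0.0, 0.001]
wrist_force: [6.6, -8.8, -14.7]
width: 0.1
grasp_force: 29.4
```

```bash
python3 -m creep '[[[0.5,-0.7,-1,0,0,0],[1,-1.5,-2,0,0,0],[1,-1.5,-2,0,0,0]]]'
```

```text
t: 5.9
eef_pos: [0.5854, -0.0914, 0.2649]
tcp_rot: [0.656, 0.755, 0.0, -0.0]
wrist_force: [-3.8, -2.3, 8.0]
width: 0.104
grasp_force: 31.3
```

```bash
python3 -m creep '[[[-6,-1.2,-2,0,0,0],[-11.7,-2.2,-5,0,0,0],[-17.2,-3.1,-8.2,0,0,0],[-22.5,-4,-11.8,0,0,0],[-27.5,-4.9,-15.7,0,0,0],[-27.5,-4.9,-15.7,0,0,0]]]'
```

```text
t: 6.5
eef_pos: [0.5573, -0.0962, 0.2471]
tcp_rot: [0.656, 0.755, -0.0, -0.0]
wrist_force: [2.0, -2.9, -2.0]
width: 0.103
grasp_force: 29.6
```

```bash
python3 -m creep '[[[-4.9,-1.1,-4.3,0,0,0],[-9.4,-1.9,-8.8,0,0,0],[-13.7,-2.7,-13.5,0,0,0],[-17.7,-3.4,-18.5,0,0,0],[-17.7,-3.4,-18.5,0,0,0]]]'; python3 -m creep '[[[-3.4,-0.7,-4.9,0,0,0],[-6.8,-1.3,-10,0,0,0],[-9.2,-1.8,-14,0,0,0],[-9.2,-1.8,-14,0,0,0]]]'
```

```text
t: 7.0
eef_pos: [0.5406, -0.0991, 0.2286]
tcp_rot: [0.656, 0.755, 0.0, 0.0]
wrist_force: [5.8, 0.7, -5.8]
width: 0.101
grasp_force: 29.3
t: 7.4
eef_pos: [0.5324, -0.1006, 0.2148]
tcp_rot: [0.655, 0.755, 0.001, 0.001]
wrist_force: [8.3, 2.7, -6.8]
width: 0.103
grasp_force: 29.2
```

```bash
python3 -m creep '[[[-0.4,-0.4,-2.4,0,0,0],[-1.5,-0.6,-4.8,0,0,0],[-2.5,-0.7,-7,0,0,0],[-3.4,-0.8,-9,0,0,0],[-3.4,-0.8,-9,0,0,0]]]'; python3 -m creep '[[[-0.2,-0.1,-1,0,0,0],[-0.5,-0.2,-2,0,0,0],[-0.5,-0.2,-2,0,0,0]]]'
```

```text
t: 7.9
eef_pos: [0.5295, -0.1012, 0.2076]
tcp_rot: [0.655, 0.755, 0.002, 0.001]
wrist_force: [2.6, 4.4, 13.3]
width: 0.107
grasp_force: 30.9
t: 8.2
eef_pos: [0.5295, -0.1012, 0.2073]
tcp_rot: [0.655, 0.755, 0.003, 0.001]
wrist_force: [-1.1, 7.3, 33.4]
width: 0.103
grasp_force: 32.8
```

```bash
python3 -m creep '[[[0,0,1,0,0,0],[0.1,-0.5,2,0,0,0],[0.1,-0.5,2,0,0,0]]]'
python3 - <<'E'
from h import *
p,d=grab('side','s2.png'); W=cloud('side',d)
A=cv2.resize(p[120:250,220:330][:,:,::-1],None,fx=5,fy=4.6,interpolation=2)
cv2.imwrite('pics/c2.png',A)
E
```

```text
t: 8.5
eef_pos: [0.5295, -0.1012, 0.2076]
tcp_rot: [0.655, 0.755, 0.002, 0.001]
wrist_force: [3.9, 6.8, 11.9]
width: 0.104
grasp_force: 30.8
```

View pics/c2.png

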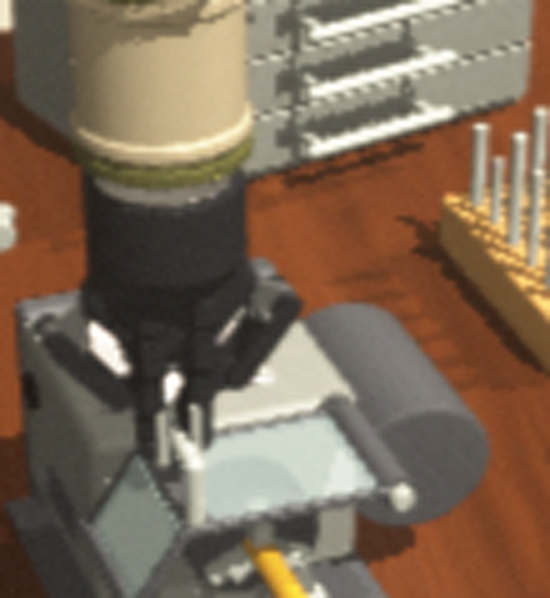

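The guard looks level over the chuck, with the hinge rod at (370,440), the pane at (290,460), and the bar still between the fingers at (180,450). I'll check its tilt from the depth.

Run:
```python
from h import *
d=np.load('pics/s2.png.npz')['d']; W=cloud('side',d)
c,s=np.cos(.15),np.sin(.15); H=np.array([.628,-.083])
D=W[...,:2]-H; X=D@[c,s]; Y=D@[-s,c]; Z=W[...,2]
m=(abs(Y)<45)&(X<-.012)&(X>-.108)&(abs(Y)<.037)&(Z>.165)&(Z<.20)
A=np.c_[X[m],Y[m],np.ones(m.sum())]; k=np.linalg.lstsq(A,Z[m],rcond=None)[0]
r=Z[m]-A@k; g=abs(r)<.004; k=np.linalg.lstsq(A[g],Z[m][g],rcond=None)[0]; print(m.sum(),g.sum(),k, np.std(r[g]))
for x in np.arange(-.105,0.01,.01):
    j=m&(abs(X-x)<.005); 
    if j.sum(): print(round(x,3),j.sum(),np.median(Z[j]).round(4))
j=(abs(Y)<.034)&(X<-.09)&(X>-.125)&(Z>.21)&(Z<.235); print('bar',j.sum(),X[j].mean(),np.percentile(Z[j],[50,90]))
```

```text
573 553 [-0.00326445  0.00024561  0.18590198] 0.0014511399751413908
-0.105 54 0.1863
-0.095 28 0.1866
-0.085 36 0.1861
-0.075 62 0.1859
-0.065 69 0.186
-0.055 67 0.1861
-0.045 69 0.1861
-0.035 69 0.1857
-0.025 67 0.1862
-0.015 52 0.1859
bar 103 -0.10513799057697945 [0.22649595 0.23201273]
```

```bash
python3 -m creep '[[[0,0,0,0,0,0],[0,0,0,0,0,0],[0,0,0,0,0,0],[0,0,0,0,0,0],[0,0,0,0,0,0]]]' 36 30; python3 -m creep '[[[0,0,15,0,0,0],[0,0,40,0,0,0],[0,0,70,0,0,0],[0,30,75,0,0,6],[3,60,75,0,0,12],[6,90,75,0,0,19],[9,120,75,0,0,26],[11,131,75,0,0,32],[11,131,75,0,0,32],[11,131,75,0,0,32]]]'
python3 - <<'E'
from h import *
s=monitor.sense();print(s['eef_pos'],s['tcp_rot'])
p,d=grab('side','s3.png'); W=cloud('side',d)
c,sn=np.cos(.15),np.sin(.15); H=np.array([.628,-.083])
D=W[...,:2]-H; X=D@[c,sn]; Y=D@[-sn,c]; Z=W[...,2]
m=(X<-.012)&(X>-.108)&(abs(Y)<.037)&(Z>.165)&(Z<.20); print(np.polyfit(X[m],Z[m],1))
A=cv2.resize(p[120:250,220:330][:,:,::-1],None,fx=5,fy=4.6,interpolation=2)
cv2.imwrite('pics/c3.png',A)
E
```

```text
t: 9.05
eef_pos: [0.5272, -0.1029, 0.2061]
tcp_rot: [0.656, 0.755, -0.0, -0.0]
wrist_force: [0.2, -0.6, -0.6]
width: 0.419
grasp_force: 0.0
t: 10.05
eef_pos: [0.5383, 0.0273, 0.2813]
tcp_rot: [0.424, 0.906, -0.0, -0.0]
wrist_force: [-0.3, -0.1, 0.3]
width: 0.425
grasp_force: 0.0
[0.53829741 0.02734897 0.28126474] [ 4.23877313e-01  9.05719573e-01 -2.72927732e-04 -6.29125767e-05]
[-0.01670474  0.18539907]
```

View pics/c3.png

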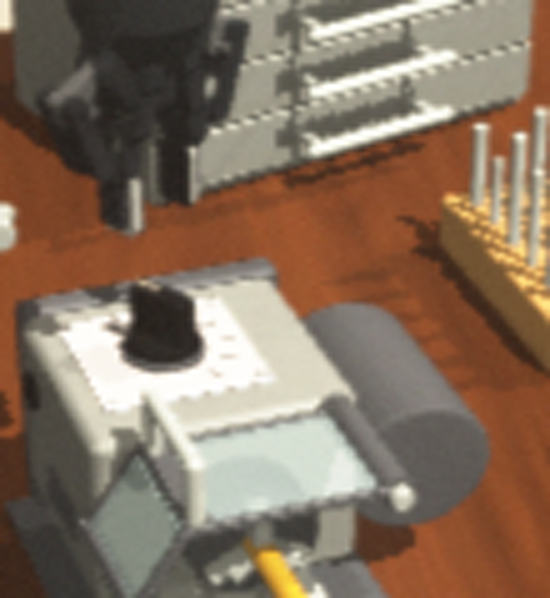

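The crop shows the guard resting down, the selector at (160,325) and the open fingers above it. Next I'll descend onto the selector and grip it.

```bash
python3 -m creep '[[[2,2.7,-20,0,0,0],[2,2.7,-40,0,0,0],[2,2.7,-52,0,0,0],[2,2.7,-64,0,0,0],[2,2.7,-70,0,0,0],[2,2.7,-75,0,0,0],[2,2.7,-75,0,0,0],[2,2.7,-75,0,0,0]]]'; python3 -m creep '[[[0,0,0,0,0,0],[0,0,0,0,0,0],[0,0,0,0,0,0],[0,0,0,0,0,0],[0,0,0,0,0,0]]]' 0 45
```

```text
t: 10.9
eef_pos: [0.5407, 0.0308, 0.2067]
tcp_rot: [0.422, 0.906, 0.0, 0.0]
wrist_force: [-0.5, -1.1, 0.5]
width: 0.419
grasp_force: 0.0
t: 11.4
eef_pos: [0.5418, 0.0316, 0.2071]
tcp_rot: [0.422, 0.907, 0.001, 0.001]
wrist_force: [3.8, 4.5, 4.9]
width: 0.151
grasp_force: 47.4
```

```bash
python3 -m creep '[[[-0.3,-0.3,0,0,0,-5],[-0.5,-0.5,0,0,0,-10],[-0.5,-0.5,0,0,0,-15],[-0.5,-0.5,0,0,0,-20],[-0.5,-0.5,0,0,0,-25],[-0.5,-0.5,0,0,0,-30],[-0.5,-0.5,0,0,0,-35],[-0.5,-0.5,0,0,0,-40],[-0.5,-0.5,0,0,0,-45],[-0.5,-0.5,0,0,0,-45]]]'; python3 -m creep '[[[0,0,0,0,0,-5],[0,0,0,0,0,-10],[0,0,0,0,0,-15],[0,0,0,0,0,-20],[0,0,0,0,0,-25],[0,0,0,0,0,-30],[0,0,0,0,0,-35],[0,0,0,0,0,-40],[0,0,0,0,0,-45],[0,0,0,0,0,-45]]]'; python3 -c "
from h import *
s=monitor.sense();q=s['tcp_rot'];print(2*np.degrees(np.arctan2(q[1],q[0]))-90,s['ft_torque'])"
```

```text
t: 12.4
eef_pos: [0.5424, 0.0319, 0.2071]
tcp_rot: [0.738, 0.675, 0.002, 0.001]
wrist_force: [7.4, 5.5, 0.9]
width: 0.154
grasp_force: 47.1
t: 13.4
eef_pos: [0.5431, 0.0317, 0.2072]
tcp_rot: [0.94, 0.342, 0.003, 0.001]
wrist_force: [9.0, 5.9, -0.4]
width: 0.153
grasp_force: 46.7
-50.04430109882374 [ 1.31799213 -2.01693514 -0.00275852]
```

```bash
python3 -m creep '[[[0,0,0,0,0,0],[0,0,0,0,0,0],[0,0,0,0,0,0],[0,0,0,0,0,0],[0,0,0,0,0,0]]]' 40 45; python3 -m creep '[[[0,0,15,0,0,0],[0,0,40,0,0,0],[0,0,75,0,0,0],[0,0,115,0,0,0],[0,20,155,0,0,0],[-20,60,180,0,0,0],[-40,100,180,0,0,0],[-60,145,180,0,0,0],[-70,190,180,0,0,0],[-70,200,180,0,0,0]]]'
python3 - <<'E'
from h import *
p,d=grab('top'); W=cloud('top',d)
m=np.zeros(d.shape,bool); m[190:228,255:295]=1
hi=m&(W[...,2]>.22)&(W[...,2]<.24); rr=cv2.minAreaRect((W[hi][:,:2]*1000).astype(np.float32)); print(hi.sum(),rr)
w=hi&(p.min(-1)>120); print('white',w.sum(),W[w].mean(0)-W[hi].mean(0))
ps,ds=grab('side'); W=cloud('side',ds)
c,sn=np.cos(.15),np.sin(.15); D=W[...,:2]-np.array([.628,-.083]); X=D@[c,sn]; Y=D@[-sn,c]; Z=W[...,2]
g=(X<-.012)&(X>-.108)&(abs(Y)<.037)&(Z>.165)&(Z<.20); print(np.polyfit(X[g],Z[g],1))
cv2.imwrite('pics/end.png',cv2.resize(p[110:290,200:440][:,:,::-1],None,fx=3,fy=3,interpolation=2))
print(monitor.sense()['wrist_force'])
E
```

```text
t: 13.9
eef_pos: [0.5397, 0.0302, 0.2063]
tcp_rot: [0.94, 0.342, -0.0, -0.0]
wrist_force: [0.5, -0.2, 0.0]
width: 0.466
grasp_force: 0.0
t: 14.9
eef_pos: [0.4678, 0.236, 0.3859]
tcp_rot: [0.938, 0.346, -0.0, -0.001]
wrist_force: [-0.4, -0.6, 0.5]
width: 0.467
grasp_force: 0.0
80 ((540.3057250976562, 29.75804901123047), (39.40715789794922, 13.414560317993164), 40.868011474609375)
white 10 [0.00649962 0.0037182  0.00153304]
[-0.01762018  0.18525787]
[-0.01487014 -0.28586696 -0.55309916]
```

View pics/end.png

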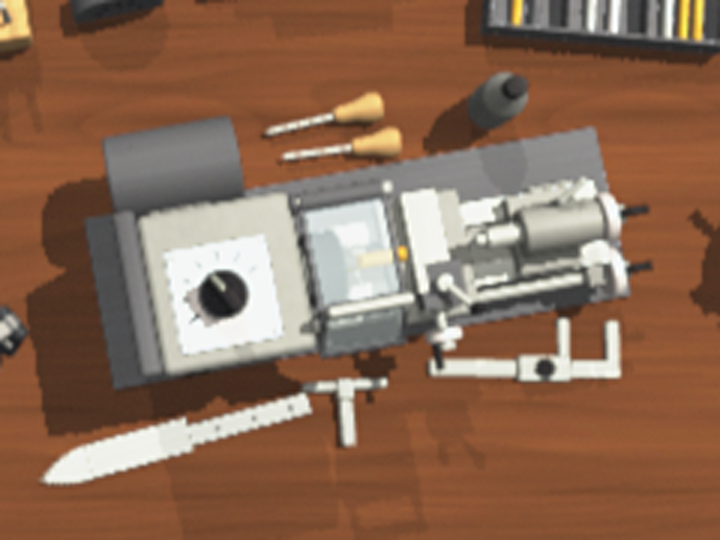

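The picture shows the guard down, with its bar at (375,305). The pointer is on the up-left side of the selector at (220,285), a 90° turn from off, so three clicks. The tools and bottle are where they were.

```bash
python3 -c "
from rig import env
print(env.close_job())"
```

```text
the job is handed in; nothing more can be done
None
```

The job is handed in: the guard was lowered in the gripper onto its stop and still measured level at the end; the selector was then turned three clicks (90°) clockwise from off, and the last picture showed the tools and bottle round the lathe undisturbed.

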